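# Feed a pastry tray along the display fence with a push stick

## Task

Pick up the push stick from its cork mat by its red handle and use it to press the pastry tray gently sideways until its whole side lies flush against the aluminium fence, before its nose crosses the yellow line. Then, with the stick's tip in the blue socket behind the tray, feed the tray along the fence, kept lightly pressed against it all the way and never shoved hard, past the sprung roller until it sits firmly home against the green buffer of the orange stop under the glass, wherever that buffer has been set. Touch the tray only with the stick, leave the glass and the other things on the counter alone, and lay the stick back on its mat, standing upright as it was.

Things in the scene. Friction and masses are not known exactly. Their poses are not given: they have to be found in the camera images.
- deck: Black display deck, fixed on the counter, 170 (x) x 540 (y) x 12 mm high; origin at the centre of its underside. Its +y axis is the feed direction, its +x axis points to the fence; fence, stop, canopy and roller are fixed on it and share its axes. A thin yellow line is painted across it at y = +20 mm.
- fence: Straight aluminium fence rail on the deck, 22 mm high. Origin: the inner corner where the fence's rubbing face meets the stop's face, on the deck's top, at deck (60, 220, 12) mm; axes as the deck's. The rubbing face is the plane x = 0 (tray at x < 0) from y = -480 to +20 mm; the stop's face is y = 0; the yellow line is at y = -200 mm.
- keeper (a joint): Sprung white roller (50 mm diameter, 4 to 19 mm above the deck) opposite the fence, axis at fence-frame x = -112.5 mm, y = -60 mm. Value: metres pushed away from the fence, 0 at rest, at most 0.007. At rest it stands 2.5 mm into the path of a tray that lies flush; it yields with 0.7 N preload plus 0.35 N/mm and then holds the tray to the fence.
- stop: Orange rigid end stop across the lane, 90 mm wide, 22 mm high; origin and axes as the fence, its face the plane y = 0. Out of it stands a green rubber buffer (18 mm diameter, centre at x = -45 mm, 11 mm above the deck) on a hand-set screw: its nose is 4.5 to 12.5 mm ahead of the face, different each time and not measured, so it must be found by feel. Its first 1.5 mm springs back with under 1 N, then it is firm.
- canopy: Clear glass sheet on four thin steel posts over the home end of the lane. Underside 85 mm above the deck; it covers deck y from 80 to 260 mm, x from -92 to +92 mm; posts of 10 mm diameter at deck x = -79 and +79 mm, y = 90 and 250 mm. Origin on the deck's top at deck x = 0, y = 165 mm.
- tray: Loose white tray with three pastries, 90 (x) x 120 (y) x 22 mm, pastries up to 39 mm; about 0.33 kg, mass and friction vary. Origin at the centre of its underside; +y its nose, +x its fence side. Starts before the yellow line, 4 to 22 mm off the fence, a little askew. Behind its rear wall two blue lugs (10 mm wide, 16 mm long, 2 to 20 mm above the underside) form the socket, a slot 24 mm wide.
- tray_front (a point): The tray's lower nose corner on the fence side: tray frame (45, 60, 0) mm.
- tray_rear (a point): The tray's lower rear corner on the fence side: tray frame (45, -60, 0) mm.
- tray_socket (a point): Centre of the socket's bottom, on the tray's rear wall between the lugs: tray frame (-18, -60, 11) mm.
- mat: Cork mat, fixed, 80 (x) x 270 (y) x 4 mm; origin at the centre of its underside. The stick starts lying along its y axis.
- stick: Push stick, 0.13 kg: wooden bar 18 mm wide (x), 18 mm high, y = -49 to +131 mm, ending in a round red tip (upright cylinder, 18 mm diameter) reaching y = +140 mm; red handle block 24 (x) x 50 (y) mm on it, 18 to 62 mm above the underside. Origin at the underside below the handle; +y to the tip. The bar's straight side can press the tray's side. It must not push the tray with more than 16 N.
- stick_tip (a point): Foremost point of the stick's red tip: stick frame (0, 140, 9) mm.
- stick_grip (a point): Middle of the handle block: stick frame (0, 0, 42) mm; grip across the 24 mm width (x) from above.
- jam_jar: Amber jam jar, 56 mm diameter, 85 mm high; leave alone. Origin at its underside.
- mug: Blue mug, 76 mm diameter, 90 mm high; leave alone. Origin at its underside.
- bowl: Terracotta bowl, 110 mm diameter, 45 mm high, beyond the fence; leave alone. Origin at its underside.
Not all that is in view belongs to the job. What is shaped like the stick but purple is not meant.

How it is judged (in metres and radians):
On the way, in this order (a step that is already met when the one before it is completed fails the run):
1. the tray's side is flush against the fence (both corners within 2.5 mm), its nose still short of the yellow line (x of each of tray_front, tray_rear in the frame of fence above -0.0025 m and y of tray_front in the frame of fence below -0.2 m), for 0.2 s.
2. past the yellow line and short of the roller, the tray is fed by the stick while it presses the fence (over 0.5 N) and stays flush (x of each of tray_front, tray_rear in the frame of fence above -0.0025 m and y of tray_front in the frame of fence between -0.19 and -0.08 m and contact force between tray and fence above 0.5 N and contact force between stick and tray above 0.5 N), for 0.3 s.
3. the tray is pressed home by the stick: flush to the fence and against the stop's buffer with more than 2.5 N (x of each of tray_front, tray_rear in the frame of fence above -0.0025 m and contact force between tray and stop above 2.5 N and contact force between stick and tray above 1 N), for 0.15 s.
At the end, for the whole second after the job is handed in: The tray rests flat, flush to the fence (corners within 2.5 mm), its nose touching the stop's buffer (over 0.05 N, within 14 mm of the stop's face); the stick lies released, upright and still on the mat, its origin within 40 mm of the mat's centre across and -120 to +100 mm along (x of each of tray_front, tray_rear in the frame of fence above -0.0025 m and y of tray_front in the frame of fence above -0.014 m and contact force between tray and stop above 0.05 N and angle between tray's own z axis and vertical below 0.05 rad and linear speed of each of tray, stick below 0.01 m/s and x of stick in the frame of mat between -0.04 and 0.04 m and y of stick in the frame of mat between -0.12 and 0.1 m and z of stick in the frame of mat below 0.009 m and angle between stick's own z axis and vertical below 0.1 rad).
It fails at once if the stick pushes the tray with more than 16 N (contact force between stick and tray above 16 N).
It fails at once if the tray comes more than 3.5 mm off the fence at either corner with its nose past the yellow line (y of tray_front in the frame of fence above -0.2 m and x of any of tray_front, tray_rear in the frame of fence below -0.0035 m).
It fails at once if the robot itself touches the tray (contact force between any of the fingers, the arm and tray above 0.5 N).
It fails at once if the robot or the stick knocks the glass canopy (contact force between any of the fingers, the arm, stick and canopy above 3 N).
It fails at once if a bystander is moved more than 15 mm (distance of any of jam_jar, mug, bowl from where it was at the start of the episode above 0.015 m).
It also fails if it takes over 72 s, if anything falls off the work surface, if the arm or the gripper's body presses on something with over 40 N, if the wrist force passes 120 N, or if a joint passes its speed limit or range.

## Robot

A 6-joint arm with a two-finger parallel gripper is mounted at the origin on the work surface. World frame = base frame: x ahead of the robot, y to its left, z up, the work surface at z = 0. Lengths are in mm, angles in rad, forces in N, time in s.
With the tool pointing down it reaches from about 275 to 750 mm from the base axis. Payload 10.2 kg.
Tool frame: the origin (TCP) lies at the very end of the fingers, on their centre line; the grasp point (between the pads) lies grip_depth behind it (grip_depth is the distance from the TCP to the grasp point, in mm); z points along the fingers, y is the line along which they close (so a half turn about z gives the same grasp; the last joint's range is limited). The gripper opens to 85 mm and grips with 20 to 120 N. Pads are 22 mm wide; open, the fingers measure 114 mm over their backs; the gripper's body (76 mm by 85 mm) begins 54 mm behind the grasp point. The pads swing forward as they close: fully open they stand 13 mm farther back than shut.
Start: joints at [1.102, 0.313, 1.498, -0, 1.331, -0.223], TCP at [127.762, 509.223, 231.294] pointing down, gripper open.
Joint ranges: [-2.94, 2.94], [-0.97, 2.17], [0.19, 2.56], [-1.23, 4.37], [0.02, 3.11], [-2.88, 2.88]. Speed limits (rad/s): [2.39, 2.39, 3.01, 3.14, 3.14, 3.14].

## Interface

Orientations are given as [roll, pitch, yaw] about the fixed x, y, z axes, in that order (R = Rz(yaw) Ry(pitch) Rx(roll)).
In Python, from rig import * gives the robot as it stands.
- The arm moves only by the tool carry_out, never from a script. Its argument "steps" is text: rows parted by semicolons, each of 5 numbers parted by spaces: the finger opening in mm, from 0 to 85.4, then the shift along the tool's x, y, z in mm, then the turn about the tool's z in rad. A call has 1 to 10 rows; each row shifts and turns the commanded pose from where the row before left it, along the tool's axes as they then stand; what a row does not reach is not made up. A row lasts 1/12 s, in which the tool goes at most 41.7 mm and 7.16 degrees, less where a joint would pass 70% of its speed; a pose out of reach is approached as far as the arm can. A call with a gripper value outside its range is refused whole. The fingers move at their own pace and stop on an object; the grip force is fixed at half the most. Time passes only in rows, so rows that do not move let the fingers close. It gives the time, the measured TCP pose, the force, the opening and the grip force at its end, in the units of the state.
- observe(): the state, without advancing time (a new reading comes with each control period).
- snapshot(name): name is "scene" or "side" or "wrist"; returns a dict with "color" (400x640x3 uint8, red, green, blue), "K" (3x3 intrinsics, pixels), "rvec" (rotation vector, rad) and "tvec" (3), from world to camera coordinates, as OpenCV has them. Camera axes: x right, y down, z forward; pixel columns grow to the right and rows downward; lengths in mm; the calibration is good to about 2 mm. A picture is of the moment at which its call begins. There is no depth.
- sign_off(): hands the job in; it is judged then, once.
The state is a dict: "clock": time; "joints": joint angles; "qvel": joint speeds; "joint_torque": joint torques, N m; "eef_pos": TCP position; "eef_rot": TCP orientation; "wrist_force": force on the tool from outside, world axes, zero at the start; "moment": the same for the moment, N m; "grip_width": finger opening in mm; "grasp_force": force on a finger pad.
Only numpy, scipy, OpenCV 4.12 (cv2) and the standard library are available. Lean on these libraries where they do the work, as an engineer would, in place of code of your own. Each camera call takes 0.05 s, during which the arm holds its last target. There are 200 camera calls.

## Working session

There is one attempt and no reset: what is moved stays moved. The work goes in short steps, Python scripts to look and compute and a tool call to move; the robot and the scene stay as the last step left them, time stands still between calls to the robot, and variables do not carry over. Pictures are saved under pics/ and viewed, at most 10 in all, crops included, and the job is handed in when it is done.

Besides the shell and the picture viewer there is one more tool, called after ">>>" in YAML: its name, and indented under it one key for each argument. carry_out: Moves the arm, as the interface text tells. Its arguments: {"type":"object","properties":{"steps":{"type":"string"}},"required":["steps"]}

```bash
ls; mkdir -p pics
cat > h.py <<'E'
from rig import *
import numpy as np, cv2
def snap(n,save=None):
    s=snapshot(n)
    if save: cv2.imwrite('pics/'+save,cv2.cvtColor(s['color'],cv2.COLOR_RGB2BGR))
    return s
def ray(s,uv,z):
    R,_=cv2.Rodrigues(np.array(s['rvec'],float));t=np.array(s['tvec'],float).ravel()
    c=-R.T@t; d=R.T@np.linalg.inv(s['K'])@np.array([uv[0],uv[1],1.])
    return c+d*(z-c[2])/d[2]
def proj(s,p):
    return cv2.projectPoints(np.array(p,float).reshape(-1,3),np.array(s['rvec'],float),np.array(s['tvec'],float),np.array(s['K'],float),None)[0].reshape(-1,2)
E
python3 - <<'E'
from h import *
o=observe();print(o)
a=snap('scene','a.png');b=snap('side','b.png');c=snap('wrist','w.png')
for s in(a,b,c):
    R=cv2.Rodrigues(np.array(s['rvec'],float))[0];print(-R.T@np.array(s['tvec'],float).ravel(),R[2],s['K'][0][0])
E
```

```text
pics
{'clock': 0.0, 'joints': array([ 1.10159151e+00,  3.13465834e-01,  1.49844066e+00, -1.65952446e-05,
        1.33097160e+00, -2.23446908e-01]), 'qvel': array([-0.00062406, -0.00065154,  0.0020488 ,  0.00069056, -0.00100051,
        0.00074078]), 'joint_torque': array([ 6.80563498e-04, -4.12271547e+01, -2.59744996e+01, -1.47225755e-04,
        4.14958471e-03, -1.94673657e-05]), 'eef_pos': array([127.65111592, 508.98522513, 230.72562093]), 'eef_rot': array([-3.14033561e+00, -2.69127004e-04,  2.89583853e+00]), 'wrist_force': array([0.41681641, 0.00493393, 0.18085679]), 'moment': array([ 0.05092163,  0.02070362, -0.04656335]), 'grasp_force': 0.0, 'grip_width': 85.22469087521533}
[1262.98300622  488.26899529  828.86793082] [-0.66244963 -0.3927472  -0.63789507] 458.2873151547973
[343.21666232 724.43280857 709.31537304] [ 0.16833429 -0.7130291  -0.68062696] 372.5540864190165
[ 62.50369396 526.74320152 372.81121757] [ 0.25918064 -0.06630851 -0.96354999] 284.39891266391453
```

View pics/a.png

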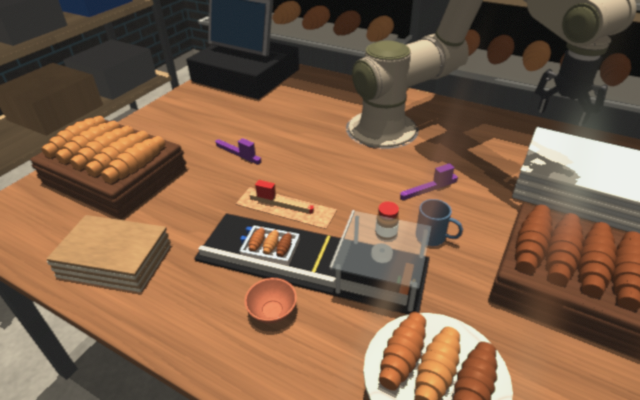

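View pics/b.png

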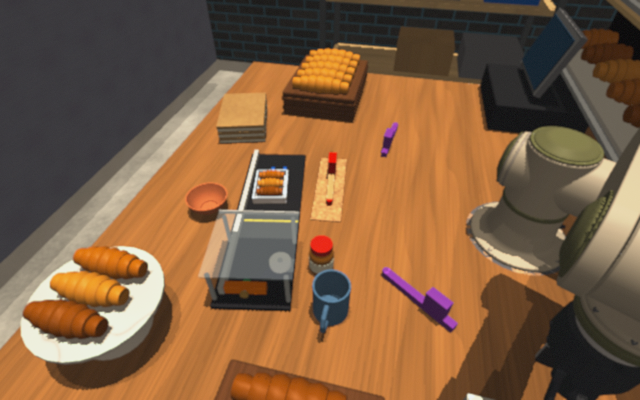

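View pics/w.png

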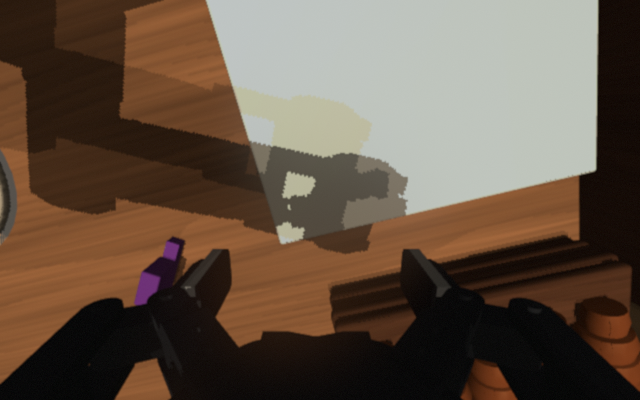

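The scene picture shows the deck with the tray at about (270,242), the fence on its near side, the yellow line at (321,254), and the canopy at right. The stick lies on the mat with its handle at (265,190) and tip at (311,209). The side picture shows the same things. The wrist view sees none of the job yet.

```bash
cat >> h.py <<'E'
def masks(s):
    hsv=cv2.cvtColor(s['color'],cv2.COLOR_RGB2HSV);h,S,v=[hsv[...,i].astype(int) for i in range(3)]
    return dict(red=((h<5)|(h>174))&(S>170)&(v>70),yellow=(h>24)&(h<34)&(S>150)&(v>120),blue=(h>105)&(h<125)&(S>170)&(v>80),
      white=(S<40)&(v>170),black=(v<45),cork=(h>10)&(h<20)&(S>70)&(S<150)&(v>150))
def blobs(m,amin=6):
    n,l,st,c=cv2.connectedComponentsWithStats(m.astype(np.uint8))
    return [(st[i],c[i].round(1),cv2.findContours((l==i).astype(np.uint8),0,2)[0][0]) for i in range(1,n) if st[i][4]>=amin]
E
python3 - <<'E'
from h import *
for n in('scene','side'):
    s=snap(n);m=masks(s)
    for k,z in(('red',40),('yellow',12),('blue',20),('cork',4),('white',30)):
        for st,c,ct in blobs(m[k],8):
            p=ray(s,c,z)
            if 250<p[0]<800 and -350<p[1]<450: 
                print(n,k,st.tolist(),c,p.round(0)[:2], np.array([ray(s,q,z)[:2] for q in cv2.boxPoints(cv2.minAreaRect(ct))]).round().tolist())
for u in [(228,215),(197,258),(426,308),(312,251),(330,235)]: pass
E
```

```text
scene red [256, 180, 18, 19, 267] [264.9 188.9] [ 497. -132.] [[533.0, -144.0], [473.0, -177.0], [462.0, -121.0], [522.0, -91.0]]
scene red [379, 202, 20, 15, 231] [388.3 208.8] [415. 196.] [[444.0, 179.0], [392.0, 164.0], [383.0, 213.0], [435.0, 226.0]]
scene red [310, 206, 3, 6, 14] [311.  208.2] [506.  19.] [[500.0, 13.0], [498.0, 17.0], [515.0, 27.0], [517.0, 23.0]]
scene yellow [317, 237, 12, 25, 42] [322.8 248.7] [594. 103.] [[636.0, 108.0], [553.0, 92.0], [553.0, 97.0], [636.0, 113.0]]
scene yellow [313, 263, 5, 8, 17] [315.4 266.2] [651. 115.] [[663.0, 114.0], [641.0, 109.0], [641.0, 115.0], [663.0, 120.0]]
scene cork [0, 80, 640, 320, 88968] [281.  256.8] [659.  23.] [[387.0, -1548.0], [-773.0, 744.0], [641.0, 779.0], [1206.0, -244.0]]
scene cork [448, 222, 10, 13, 106] [452.4 228.6] [370. 356.] [[351.0, 339.0], [340.0, 359.0], [383.0, 372.0], [394.0, 352.0]]
scene cork [265, 230, 14, 10, 27] [271.3 233. ] [602. -44.] [[619.0, -58.0], [582.0, -43.0], [591.0, -30.0], [628.0, -46.0]]
scene cork [403, 264, 9, 20, 104] [407.1 273.9] [565. 309.] [[593.0, 308.0], [536.0, 296.0], [
[... 2800 characters left out ...]
248.8] [722. 223.] [[724.0, 306.0], [760.0, 121.0], [710.0, 129.0], [682.0, 311.0]]
side cork [351, 282, 1, 9, 9] [351. 286.] [380. 251.] [[378.0, 261.0], [378.0, 261.0], [382.0, 241.0], [382.0, 241.0]]
side white [229, 151, 29, 61, 289] [247.1 183.9] [715.   6.] [[722.0, 117.0], [749.0, -149.0], [707.0, -133.0], [686.0, 127.0]]
side white [252, 169, 36, 30, 251] [271.2 186.6] [646.   2.] [[727.0, -55.0], [627.0, -84.0], [589.0, 31.0], [681.0, 58.0]]
side white [264, 211, 20, 2, 39] [273.7 211.5] [609.  93.] [[634.0, 97.0], [587.0, 85.0], [585.0, 89.0], [633.0, 100.0]]
side white [233, 213, 9, 19, 105] [237.1 222.4] [686. 150.] [[687.0, 179.0], [701.0, 117.0], [686.0, 118.0], [673.0, 180.0]]
```

>>> carry_out:
  steps: "85 0 0 0 0.1136;85 0 0 0 0.1136;85 0 0 0 0.1136;85 0 0 0 0.1136;85 0 0 0 0.1136;85 0 0 0 0.1136;85 0 0 0 0.1136;85 0 0 0 0.1136;85 0 0 0 0.1136;85 0 0 0 0.1136"

```text
clock: 1.08
eef_pos: [127.7, 509.2, 231.2]
eef_rot: [-3.141, 0.0, 1.754]
wrist_force: [-0.7, 0.5, 0.5]
grip_width: 85.0
grasp_force: 0.0
```

>>> carry_out:
  steps: "85 -30 18 -1 0;85 -30 18 -1 0;85 -30 18 -1 0;85 -30 18 -1 0;85 -30 18 -1 0;85 -30 18 -1 0;85 -30 18 -1 0;85 -30 18 -1 0;85 -30 18 -1 0;85 -30 18 -1 0"

```text
clock: 1.92
eef_pos: [361.7, 246.9, 241.5]
eef_rot: [3.141, -0.0, 1.76]
wrist_force: [-0.0, 0.4, -0.6]
grip_width: 85.1
grasp_force: 0.0
```

>>> carry_out:
  steps: "85 -30 18 -1 0;85 -30 18 -1 0;85 -30 18 -1 0;85 -30 18 -1 0;85 -30 18 -1 0;85 -30 18 -1 0;85 -30 18 -1 0;85 -30 18 -1 0;85 -30 18 -1 0;85 -30 18 -1 0"

```text
clock: 2.75
eef_pos: [594.9, -14.0, 251.2]
eef_rot: [-3.141, -0.0, 1.76]
wrist_force: [0.8, 0.6, -0.0]
grip_width: 85.4
grasp_force: 0.0
```

Run:
```python
from h import *
o=observe();print(o['clock'],o['eef_pos'],o['eef_rot'],o['joints'],o['wrist_force'])
s=snap('wrist','w2.png')
```

```text
2.75 [594.92647097 -13.9654175  251.15901108] [-3.14135998e+00 -1.65828315e-04  1.75958242e+00] [-2.20194402e-01  4.58326680e-01  1.23795748e+00  6.00934192e-05
  1.44558792e+00 -4.08988028e-01] [ 0.75195931  0.58923393 -0.02232832]
```

View pics/w2.png

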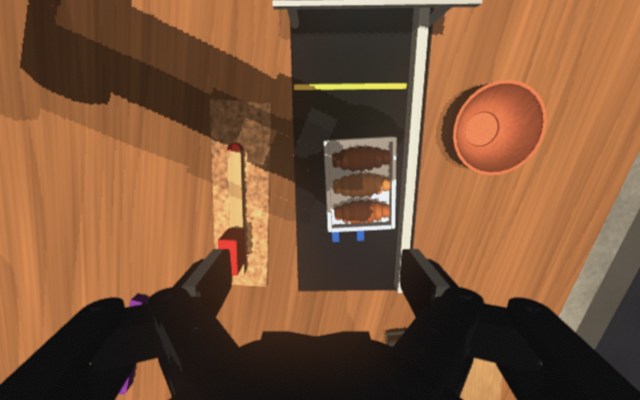

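The wrist view shows the yellow line at (295..407,86), the fence's inner edge from about (413,20) to (401,285), and the tray rim (325..396,138..231). The blue lugs are at (336,237) and (361,236). The stick lies from its handle (231,250) to its tip (236,147), inside the mat (211..269,98..285).

```bash
cat > m.py <<'E'
from h import *
def fence(s):
    """fence face points at z=34 by white-mask left boundary right of the lane"""
    g=cv2.cvtColor(s['color'],cv2.COLOR_RGB2GRAY).astype(float)
    P=[]
    for r in range(30,240,3):
        c0=int(413-(r-20)*12/260); w=g[r,c0-8:c0+10]; d=np.diff(w); k=d.argmax()
        if d[k]>25:
            k0=max(1,min(k,len(d)-2)); a,b,c=d[k0-1],d[k0],d[k0+1]; off=.5*(a-c)/(a-2*b+c+1e-9)
            P.append(ray(s,(c0-8+k0+.5+np.clip(off,-1,1),r),34))
    return np.array(P)
E
python3 - <<'E'
from m import *
s=snap('wrist');m=masks(s)
P=fence(s);vx,vy,x0,y0=cv2.fitLine(P[:,:2].astype(np.float32),cv2.DIST_HUBER,0,.01,.01).ravel()
if vy<0:vx,vy=-vx,-vy
print('fence',len(P),(x0,y0),'yaw',np.arctan2(-vx,vy), 'at y=0 x=',x0-vx/vy*y0)
for st,c,ct in blobs(m['yellow'],20):
    if c[1]<110:
        ys,xs=np.nonzero(m['yellow'][st[1]:st[1]+st[3],st[0]:st[0]+st[2]]);q=np.array([ray(s,(x+st[0],y+st[1]),12)[:2] for x,y in zip(xs,ys)])
        l=cv2.fitLine(q.astype(np.float32),2,0,.01,.01).ravel();print('yellow',c,ray(s,c,12)[:2].round(1),'yaw',np.arctan(l[1]/l[0]),'ends',ray(s,(st[0],c[1]),12)[:2],ray(s,(st[0]+st[2],c[1]),12)[:2])
for k,zs in(('red',(62,9)),('blue',(32,)),('white',(34,))):
    for st,c,ct in blobs(m[k],10):
        if 200<c[0]<405 and 120<c[1]<290:
            r=cv2.minAreaRect(ct)
            for z in zs: print(k,st.tolist(),c,'z',z,ray(s,c,z)[:2].round(1),np.array([ray(s,q,z)[:2] for q in cv2.boxPoints(r)]).round(1).tolist())
print('deck left',[ray(s,q,12)[:2].round(1) for q in((294,100),(299,288))])
print('mat',[ray(s,q,4)[:2].round(1) for q in((211,100),(271,100),(269,286),(212,200),(270,200))])
big=cv2.resize(s['color'][90:290,200:420],None,fx=3.6,fy=2.9,interpolation=cv2.INTER_CUBIC)
cv2.imwrite('pics/c3.png',big[...,::-1])
E
```

```text
fence 70 (np.float32(699.70294), np.float32(55.9179)) yaw 0.19723685 at y=0 x= 710.8773
yellow [308.1  82.1] [567.7  97.8] yaw -0.14866349 ends [560.21833334  96.40880628] [578.49470819  99.79905776]
yellow [382.5  80.6] [657.9 116.3] yaw 0.19274363 ends [612.25290919 107.81171259] [685.28483856 121.35931829]
red [226, 140, 13, 10, 85] [232.1 143.6] z 62 [496.4  11.8] [[488.7, 8.6], [491.6, 18.1], [503.9, 15.3], [501.0, 5.7]]
red [226, 140, 13, 10, 85] [232.1 143.6] z 9 [482.1   5.8] [[473.2, 2.1], [476.6, 13.1], [490.7, 9.9], [487.4, -1.3]]
red [217, 235, 20, 37, 366] [228.  248.2] z 62 [ 504.9 -117.9] [[488.8, -103.0], [510.6, -97.7], [518.5, -147.7], [495.8, -153.2]]
red [217, 235, 20, 37, 366] [228.  248.2] z 9 [ 491.9 -144.8] [[473.3, -127.4], [498.6, -121.3], [507.7, -179.3], [481.4, -185.8]]
white [323, 136, 6, 11, 38] [324.8 140. ] z 34 [600.5  33.7] [[597.4, 38.0], [603.4, 39.1], [605.7, 27.3], [599.7, 26.2]]
white [326, 179, 69, 49, 536] [361.9 215.4] z 34 [667.3 -52.9] [[610.0, -19.0], [696.5, 2.2], [715.4, -56.5], [625.1, -78.8]]
white [371, 186, 17, 14, 135] [381.3 192.2] z 34 [684.9 -17.6] [[669.9, -12.1], [690.1, -8.4], [694.4, -25.1], [673.9, -28.9]]
white [380, 213, 8, 5, 30] [383.2 215.2] z 34 [694.9 -47.5] [[690.0, -45.3], [699.1, -43.6], [700.5, -49.0], [691.4, -50.7]]
white [398, 280, 3, 9, 14] [398.4 284.8] z 34 [ 741.6 -144.4] [[742.4, -149.5], [739.1, -137.1], [741.9, -136.6], [745.2, -148.9]]
deck left [array([553.9,  74. ]), array([ 604.8, -188.9])]
mat [array([448.3,  55.1]), array([524.1,  69.1]), array([ 559.2, -198.9]), array([461. , -77.7]), array([541.5, -62.8])]
```

View pics/c3.png

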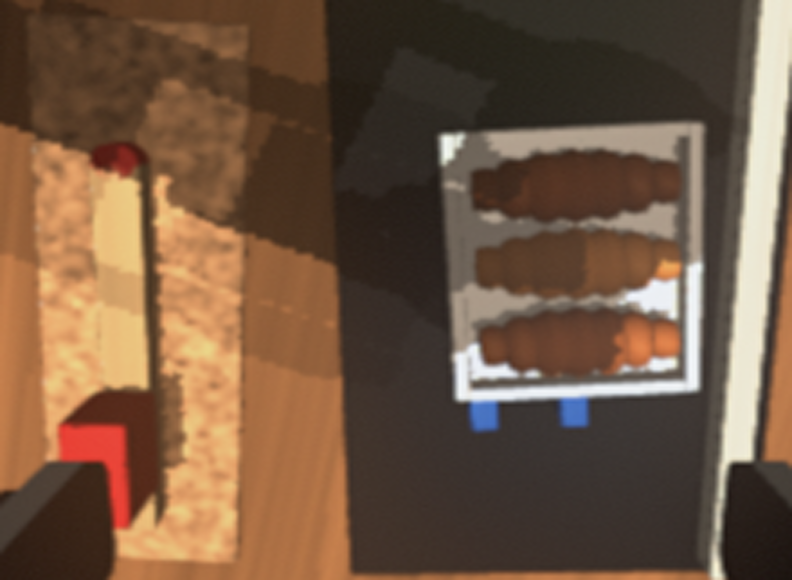

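The crop shows the tray rim corners at about (440,133), (704,122), (700,390) and (457,402) in crop pixels. The lugs are at (484,416) and (574,412), the bright handle top spans (60..130,425..527), and the tip is centred near (120,157).

```bash
cat > m2.py <<'E'
from m import *
a=.1955;ex=np.array([np.cos(a),np.sin(a)]);ey=np.array([-np.sin(a),np.cos(a)])
F0=np.array([699.7,55.92]);Y=np.array([657.9,116.3])
O=F0+ey*((Y-F0)@ey+200)   # fence origin
def F(p): return np.array([(p[:2]-O)@ex,(p[:2]-O)@ey])
E
python3 - <<'E'
from m2 import *
s=snap('wrist');print('O',O)
f=lambda x,y:(200+x/3.6-.36,90+y/2.9-.33)
T=[ray(s,f(*q),34) for q in((440,133),(704,122),(700,390),(457,402))]
for t in T: print('tray',t.round(1),F(t).round(1))
print('size',[np.linalg.norm(T[i]-T[i-1]).round(1) for i in range(4)])
print('lugs',[F(ray(s,f(*q),32)).round(1) for q in((484,400),(574,398),(484,430),(574,427))])
H=np.array([ray(s,f(*q),66)[:2] for q in((60,427),(128,423),(130,526))]);print('handle',H.round(1),((H[0]+H[2])/2).round(1))
for st,c,ct in blobs(masks(s)['red'],30):
    if 200<c[0]<260:
        r=cv2.minAreaRect(ct);q=np.array([ray(s,p,66)[:2] for p in cv2.boxPoints(r)]);print('red',st[:4],q.round(1).tolist(),q.mean(0))
t=ray(s,f(120,157),22);print('tip top centre',t, 'fr',F(t))
bar=[ray(s,f(*q),22)[:2] for q in((95,180),(142,180),(103,385),(148,385))];b0=(bar[0]+bar[1])/2;b1=(bar[2]+bar[3])/2;print('bar',np.array(bar).round(1).tolist(),'yaw',np.arctan2(*( (b1-b0)*[1,-1])))
mt=[ray(s,f(*q),4)[:2] for q in((28,15),(248,22),(236,562),(50,555))];print('mat',np.array(mt).round(1).tolist(),np.mean(mt,0))
E
```

```text
O [647.76543132 318.1769099 ]
tray [593.9  41.   34. ] [-106.7 -261.4]
tray [681.   61.7  34. ] [ -17.2 -258. ]
tray [710.1 -54.2  34. ] [ -11.2 -377.4]
tray [622.8 -76.4  34. ] [-101.1 -382.2]
size [np.float64(120.9), np.float64(89.5), np.float64(119.6), np.float64(90.0)]
lugs [array([ -91. , -382.1]), array([ -57.4, -381.5]), array([ -90.9, -397. ]), array([ -57. , -395.9])]
handle [[ 488.3 -100.7]
 [ 510.9  -94.7]
 [ 516.8 -142.8]] [ 502.5 -121.7]
red [227 142  13  11] [[488.8, 14.1], [501.7, 19.2], [504.9, 9.2], [491.9, 4.1]] [496.82598284  11.64508493]
red [218 238  20  36] [[489.9, -101.9], [511.7, -96.8], [518.9, -145.1], [496.4, -150.5]] [ 504.23530097 -123.58818806]
tip top centre [484.71219637   9.92262258  22.        ] fr [-219.82774279 -270.70800983]
bar [[477.0, -1.7], [493.5, 1.4], [489.6, -96.9], [506.5, -93.8]] yaw 0.13322748025027117
mat [[441.2, 63.2], [518.5, 74.5], [550.8, -192.6], [472.4, -202.9]] [495.7337999 -64.4452726]
```

```bash
cat > d.py <<'E'
from m2 import *
def delta(x,y,z,yaw):
    o=observe();p=o['eef_pos'];w=o['eef_rot'][2];d=np.array([x,y,z])-p
    tx=np.array([np.cos(yaw),np.sin(yaw)]);ty=np.array([np.sin(yaw),-np.cos(yaw)])
    print('t',o['clock'],'pos',p.round(1),'rot',o['eef_rot'].round(4),'turn',round(w-yaw,4),'then shift',(d[:2]@tx).round(1),(d[:2]@ty).round(1),(-d[2]).round(1))
    print(' W',o['wrist_force'].round(2),'fence',F(p).round(1),'grip',round(o['grip_width'],1),round(o['grasp_force'],1))
def FW(x,y): return O+ex*x+ey*y
E
python3 - <<'E'
from d import *
import rig;print([k for k in dir(rig) if not k.startswith('_')],globals().get('grip_depth'))
delta(503.7,-123,120,1.709)
E
```

```text
['MotionError', 'grip_depth', 'observe', 'sign_off', 'snapshot'] 18.700000000000003
t 2.9 pos [594.7 -14.2 250.2] rot [-3.1404e+00 -5.0000e-04  1.7573e+00] turn 0.0483 then shift -95.2 -105.2 130.2
 W [-1.04  0.61 -0.18] fence [-116.6 -315.7] grip 84.9 0.0
```

>>> carry_out:
  steps: "85 0 0 0 0.05;85 -12 -13 15 0;85 -12 -13 15 0;85 -12 -13 15 0;85 -12 -13 15 0;85 -12 -13 15 0;85 -12 -13 15 0;85 -12 -13 15 0;85 -11 -14 15 0;85 0 0 5 0"

```text
clock: 3.73
eef_pos: [500.7, -121.3, 124.6]
eef_rot: [-3.138, -0.002, 1.709]
wrist_force: [-0.1, 0.7, -0.9]
grip_width: 85.0
grasp_force: 0.0
```

Run:
```python
from d import *
delta(503.7,-123,29,1.709)
s=snap('wrist','w4.png')
for st,c,ct in blobs(masks(s)['red'],30):
    q=np.array([ray(s,p,66)[:2] for p in cv2.boxPoints(cv2.minAreaRect(ct))]);print(st,c,q.round(1).tolist(),q.mean(0))
    print(' z22',ray(s,c,22))
```

```text
t 3.7333 pos [ 500.7 -121.3  124.6] rot [-3.1385e+00 -1.7000e-03  1.7087e+00] turn -0.0003 then shift -2.1 2.7 95.6
 W [-0.1   0.72 -0.91] fence [-229.6 -402.6] grip 85.0 0.0
[306  38  21  12 196] [316.2  44.3] [[478.7, -1.3], [491.2, 0.4], [492.1, -5.8], [479.5, -7.5]] [485.34783238  -3.51477121]
 z22 [484.04539244   6.89129256  22.        ]
```

View pics/w4.png

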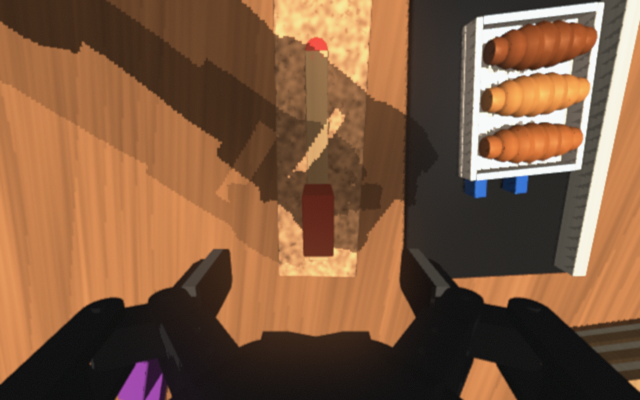

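The wrist view shows the dark red handle at (303..334, 184..256), the tip at (317,45), and the fingers at (225,270) and (405,270), straddling the handle's line.

Run:
```python
from d import *
s=snap('wrist')
hsv=cv2.cvtColor(s['color'],cv2.COLOR_RGB2HSV).astype(int);m=((hsv[...,0]<6)|(hsv[...,0]>174))&(hsv[...,1]>190)&(hsv[...,2]>40)
m[:,:285]=0;m[:,350:]=0
for st,c,ct in blobs(m,100): print(st,c,'rear',ray(s,(st[0],st[1]+st[3]),66),ray(s,(st[0]+st[2],st[1]+st[3]),66),'front z66',ray(s,(c[0],st[1]),66),'z22',ray(s,(c[0],st[1]),22),'tipc22',ray(s,c,22))
g=s['color'][180:262:4,318];print(g.tolist())
delta(503.7,-123,29,1.709)
```

```text
[[98, 74, 50], [89, 55, 37], [81, 34, 22], [81, 34, 23], [90, 36, 25], [95, 37, 26], [95, 37, 25], [96, 38, 24], [97, 39, 27], [98, 40, 27], [98, 40, 27], [100, 43, 31], [100, 42, 29], [102, 43, 30], [102, 43, 29], [103, 44, 30], [102, 44, 28], [104, 47, 30], [104, 47, 31], [130, 76, 49], [243, 200, 130]]
t 3.8333 pos [ 502.7 -120.3  126. ] rot [-3.1406e+00 -1.0000e-03  1.7095e+00] turn 0.0005 then shift -2.8 0.6 97.0
 W [ 0.34 -0.17 -0.45] fence [-227.4 -402. ] grip 85.2 0.0
```

Run:
```python
from d import *
s=snap('wrist')
for n,q,z in(('rearL',(302.5,255),66),('rearR',(334,255),66),('frontL',(302.5,195),66),('frontR',(333,195),66),('botfront',(318,184.5),22),('tipfar',(316.5,37.5),15),('tipc',(316.5,45),22)): print(n,ray(s,q,z).round(1))
```

```text
rearL [ 497.2 -149.4   66. ]
rearR [ 521.4 -146.1   66. ]
frontL [ 491.2 -102.    66. ]
frontR [513.3 -98.9  66. ]
botfront [ 502.9 -101.5   22. ]
tipfar [485.5  14.7  15. ]
tipc [486.5   7.7  22. ]
```

>>> carry_out:
  steps: "85 -3.5 2.2 12 -0.006;85 0 0 15 0;85 0 0 15 0;85 0 0 15 0;85 0 0 15 0;85 0 0 13 0;85 0 0 8 0;85 0 0 4 0;85 0 0 0 0;85 0 0 0 0"

```text
clock: 4.72
eef_pos: [506.4, -124.2, 29.7]
eef_rot: [3.141, 0.0, 1.716]
wrist_force: [0.3, 0.2, 0.4]
grip_width: 84.7
grasp_force: 0.0
```

>>> carry_out:
  steps: "60 0 0 0 0;40 0 0 0 0;28 0 0 0 0;24 0 0 0 0;15 0 0 0 0;10 0 0 0 0;10 0 0 0 0;10 0 0 0 0;10 0 0 0 0;10 0 0 0 0"

```text
clock: 5.55
eef_pos: [506.0, -124.4, 29.6]
eef_rot: [3.141, 0.0, 1.716]
wrist_force: [-2.2, 0.4, 5.6]
grip_width: 23.7
grasp_force: 59.2
```

Run:
```python
from d import *
delta(505.4,-123.5,129,1.7663)
```

```text
t 5.55 pos [ 506.  -124.4   29.6] rot [3.1413e+00 3.0000e-04 1.7158e+00] turn -0.0505 then shift 1.0 -0.4 -99.4
 W [-2.18  0.35  5.6 ] fence [-225.  -406.6] grip 23.7 59.2
```

>>> carry_out:
  steps: "10 0 0 -4 0;10 0 0 -8 0;10 0 0 -12 0;10 0 0 -12 0;10 0 0 -12 0;10 0 0 -12 0;10 0 0 -10 0;10 0 0 0 -0.025;10 0 0 0 -0.0255;10 0 0 0 0"

```text
clock: 6.38
eef_pos: [505.7, -124.2, 99.0]
eef_rot: [-3.141, -0.0, 1.768]
wrist_force: [0.5, -0.8, -0.8]
grip_width: 23.2
grasp_force: 58.6
```

Run:
```python
from d import *
print(FW(-128,-414));delta(*FW(-128,-414),100,1.7663)
s=snap('wrist')
for st,c,ct in blobs(masks(s)['red'],30): print(c,F(ray(s,c,22+70)))
```

```text
[ 602.62615868 -112.80156528]
t 6.3833 pos [ 505.7 -124.2   99. ] rot [-3.1412e+00 -3.0000e-04  1.7682e+00] turn 0.0019 then shift -7.7 97.3 -1.0
 W [ 0.47 -0.84 -0.77] fence [-225.3 -406.3] grip 23.2 58.6
[316.3 281.3] [-224.15907826 -425.93454942]
```

>>> carry_out:
  steps: "10 0 10 0 0.002;10 -1 14 0 0;10 -1 14 0 0;10 -1 14 0 0;10 -1 14 0 0;10 -1 14 0 0;10 -1 10 0 0;10 -1 5 0 0;10 -0.7 2.3 0 0;10 0 0 0 0"

```text
clock: 7.27
eef_pos: [602.8, -113.2, 98.9]
eef_rot: [-3.141, -0.0, 1.764]
wrist_force: [-0.8, 0.4, -2.0]
grip_width: 23.3
grasp_force: 58.7
```

>>> carry_out:
  steps: "10 0 0 6 0;10 0 0 10 0;10 0 0 10 0;10 0 0 10 0;10 0 0 8 0;10 0 0 6 0;10 0 0 4 0;10 0 0 3 0;10 0 0 1.3 0;10 0 0 0 0"

```text
clock: 8.1
eef_pos: [602.9, -113.1, 40.9]
eef_rot: [3.142, 0.0, 1.764]
wrist_force: [-0.4, -0.4, -2.1]
grip_width: 23.3
grasp_force: 58.7
```

Run:
```python
from d import *
delta(*FW(-128,-414),40.6,1.7663)
s=snap('wrist','w5.png')
```

```text
t 8.1 pos [ 602.9 -113.1   40.9] rot [3.1416 0.     1.7643] turn -0.002 then shift 0.3 -0.2 0.3
 W [-0.37 -0.39 -2.07] fence [-127.8 -414.3] grip 23.3 58.7
```

View pics/w5.png

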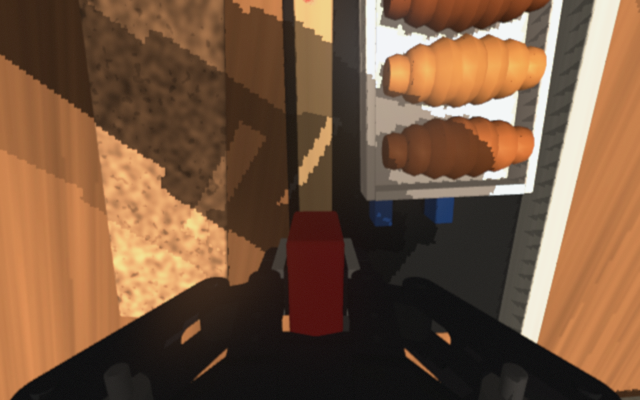

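The wrist view shows the bar (290..333) left of the tray's left wall (362..375), and the handle (285..345, 211..335) lying behind the tray's rear corner at (375,198). It is clear to press.

>>> carry_out:
  steps: "10 0 2 0 0;10 0 2 0 0;10 0 2 0 0;10 0 2 0 0;10 0 2 0 0;10 0 1.5 0 0;10 0 1.5 0 0;10 0 1.5 0 0;10 0 1.5 0 0;10 0 1.5 0 0"

```text
clock: 8.98
eef_pos: [619.9, -109.6, 40.9]
eef_rot: [-3.141, -0.0, 1.765]
wrist_force: [-0.9, 0.8, 0.3]
grip_width: 23.1
grasp_force: 59.0
```

>>> carry_out:
  steps: "10 0 1.5 0 0;10 0 1.5 0 0;10 0 1.5 0 0;10 0 1 0 0;10 0 1 0 0;10 0 0 0 0"

```text
clock: 9.48
eef_pos: [626.6, -108.5, 41.0]
eef_rot: [3.141, 0.0, 1.764]
wrist_force: [-1.0, 0.5, -1.6]
grip_width: 23.1
grasp_force: 58.8
```

Run:
```python
from d import *
delta(*FW(-99,-414),40.6,1.7663)
o=observe();print('f fence',F(np.r_[O+o['wrist_force'][:2],0]),o['moment'])
s=snap('wrist','w6.png')
```

```text
t 9.4833 pos [ 626.6 -108.5   41. ] rot [3.1414e+00 1.0000e-04 1.7643e+00] turn -0.002 then shift 0.4 4.6 0.4
 W [-0.99  0.52 -1.59] fence [-103.6 -414.4] grip 23.1 58.8
f fence [-0.87240292  0.70344423] [-0.01169938  0.17936772  0.09005593]
```

>>> carry_out:
  steps: "10 0 0.7 0 0;10 0 0.7 0 0;10 0 0.7 0 0;10 0 0.7 0 0;10 0 0 0 0"

```text
clock: 9.95
eef_pos: [629.3, -107.9, 41.0]
eef_rot: [3.141, 0.0, 1.764]
wrist_force: [-1.3, 0.1, -1.3]
grip_width: 23.7
grasp_force: 58.8
```

>>> carry_out:
  steps: "10 0 0.5 0 0;10 0 0.5 0 0;10 0 0 0 0"

```text
clock: 10.2
eef_pos: [630.2, -107.7, 41.0]
eef_rot: [3.142, 0.0, 1.764]
wrist_force: [-1.1, -0.1, -1.5]
grip_width: 23.3
grasp_force: 58.9
```

Run:
```python
from d import *
delta(*FW(-99,-414),40.6,1.7663)
o=observe();print('f fence',F(np.r_[O+o['wrist_force'][:2],0]),o['moment'])
s=snap('wrist','w7.png')
```

```text
t 10.2 pos [ 630.2 -107.7   41. ] rot [3.1415 0.     1.7643] turn -0.002 then shift 0.4 0.9 0.4
 W [-1.06 -0.15 -1.49] fence [ -99.9 -414.4] grip 23.3 58.9
f fence [-1.06395603  0.05856136] [-0.11328433  0.1296485   0.05141321]
```

View pics/w7.png

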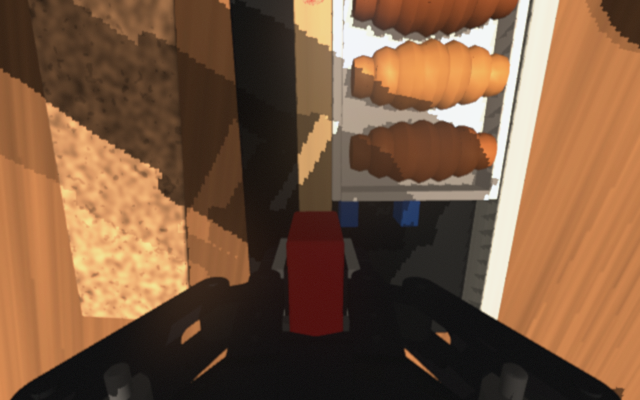

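The tray's left wall now lies along the bar at u≈335, and its right wall almost meets the fence at about (497,190). I keep pressing until the force rises.

>>> carry_out:
  steps: "10 0 0.5 0 0;10 0 0.5 0 0;10 0 0 0 0"

```text
clock: 10.5
eef_pos: [631.2, -107.5, 41.0]
eef_rot: [3.141, 0.0, 1.764]
wrist_force: [-0.3, -0.7, -0.9]
grip_width: 23.7
grasp_force: 58.9
```

>>> carry_out:
  steps: "10 0 0.4 0 0;10 0 0.4 0 0;10 0 0 0 0"

```text
clock: 10.75
eef_pos: [631.4, -107.5, 41.0]
eef_rot: [-3.14, -0.0, 1.764]
wrist_force: [-5.4, -2.1, 1.3]
grip_width: 23.2
grasp_force: 59.4
```

>>> carry_out:
  steps: "10 0 0 0 0;10 0 0 0 0;10 0 0 0 0;10 0 -1 0 0;10 0 -2 0 0;10 0 -4 0 0;10 0 -5 0 0;10 0 0 -6 0;10 0 0 -10 0;10 0 0 -12 0"

```text
clock: 11.58
eef_pos: [620.1, -109.7, 70.0]
eef_rot: [-3.142, -0.0, 1.764]
wrist_force: [0.2, -0.2, -1.6]
grip_width: 23.1
grasp_force: 58.8
```

>>> carry_out:
  steps: "10 -8 0 -12 0;10 -14 4 -12 0;10 -16 5 -8 0;10 -16 6 -4 0;10 -16 6 0 0;10 -16 6 0 0;10 -14 6 0 0;10 -10 6 0 0;10 -6 4 0 0;10 0 0 0 0"

```text
clock: 12.42
eef_pos: [685.4, -216.4, 106.1]
eef_rot: [3.14, 0.001, 1.763]
wrist_force: [-0.5, 0.6, -1.9]
grip_width: 23.5
grasp_force: 58.9
```

Run:
```python
from d import *
delta(*FW(-63,-540),101,1.7663)
s=snap('wrist','w8.png')
```

```text
t 12.4167 pos [ 685.4 -216.4  106.1] rot [3.1400e+00 1.3000e-03 1.7634e+00] turn -0.0029 then shift -8.3 3.9 5.1
 W [-0.46  0.56 -1.93] fence [ -66.9 -531.7] grip 23.5 58.9
```

View pics/w8.png

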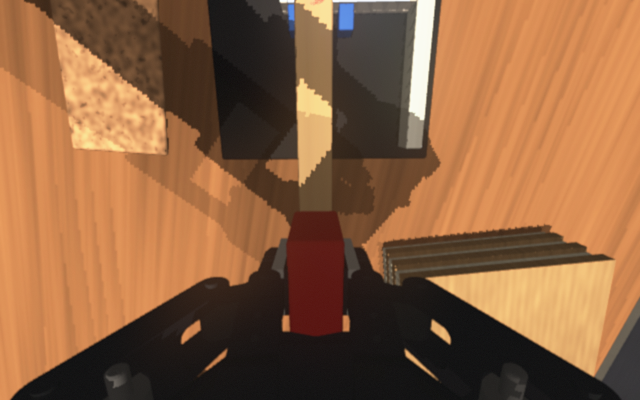

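The blue lugs show at (291,15) and (346,16), either side of the bar. A stack of boards stands at lower right with its corner at about (385,245), so I check its clearance before lowering.

Run:
```python
from d import *
s=snap('wrist');m=masks(s)
for st,c,ct in blobs(m['blue'],8): print('blue',st.tolist(),c,F(ray(s,c,32)).round(1), 'cols rear row',[F(ray(s,q,32)).round(1).tolist() for q in((st[0]-.5,st[1]+st[3]-.5),(st[0]+st[2]-.5,st[1]+st[3]-.5))])
p=observe()['eef_pos']
for z in(0,30,60): print('stack',z,[(F(ray(s,q,z))-F(p)).round(0).tolist() for q in((383,243),(545,228),(400,275))])
a=snap('scene'); # stack outline in scene approx corners top
for z in(0,40,70): print(z,[F(ray(a,q,z)).round() .tolist() for q in((170,226),(157,262),(166,240))])
for z in(12,34): print('fence',z,[F(ray(s,q,z)).round(1).tolist() for q in((418,30),(412,100))])
```

```text
stack 0 [[64.0, -39.0], [214.0, -25.0], [83.0, -72.0]]
stack 30 [[57.0, -26.0], [188.0, -13.0], [73.0, -55.0]]
stack 60 [[49.0, -13.0], [162.0, -2.0], [63.0, -38.0]]
0 [[-64.0, -614.0], [55.0, -575.0], [-16.0, -596.0]]
40 [[-30.0, -582.0], [83.0, -545.0], [15.0, -565.0]]
70 [[-5.0, -558.0], [104.0, -522.0], [39.0, -541.0]]
fence 12 [[9.6, -394.9], [9.4, -443.5]]
fence 34 [[2.5, -401.2], [2.3, -445.2]]
```

Run:
```python
from d import *
s=snap('wrist');h=cv2.cvtColor(s['color'],cv2.COLOR_RGB2HSV).astype(int)
m=(h[...,0]>100)&(h[...,0]<130)&(h[...,1]>130)&(h[...,2]>60);m[80:]=0
for st,c,ct in blobs(m,8):
    print('blue',st.tolist(),c)
    for z in(14,32): print(z,[F(ray(s,q,z)).round(1).tolist() for q in((st[0]-.5,st[1]-.5),(st[0]+st[2]-.5,st[1]-.5),(st[0]-.5,st[1]+st[3]-.5),(st[0]+st[2]-.5,st[1]+st[3]-.5))])
delta(*FW(-63,-540),101,1.7663)
p=observe()['eef_pos']
print('bar', [(F(ray(s,q,p[2]-7.6))-F(p)).round(1).tolist() for q in((296,60),(331.5,60),(298,180),(331.5,180))])
print(s['color'][15,280:360].tolist()[::3])
```

```text
blue [289, 7, 5, 16, 66] [291.3  14.1]
14 [[-85.4, -379.4], [-81.9, -379.4], [-85.7, -389.5], [-82.1, -389.5]]
32 [[-84.0, -385.7], [-80.7, -385.7], [-84.3, -395.0], [-80.9, -395.0]]
blue [340, 7, 15, 26, 368] [346.8  19.6]
14 [[-49.0, -379.5], [-38.3, -379.6], [-48.7, -396.1], [-37.7, -396.1]]
32 [[-50.4, -385.8], [-40.5, -385.9], [-50.1, -401.1], [-39.9, -401.1]]
t 12.6167 pos [ 684.6 -214.7  105.7] rot [3.1413e+00 2.0000e-04 1.7647e+00] turn -0.0016 then shift -10.1 4.4 4.7
 W [-0.69 -0.52 -1.36] fence [ -67.4 -529.9] grip 23.5 58.9
bar [[-8.3, 98.7], [8.7, 98.7], [-8.5, 40.5], [9.3, 40.4]]
[[69, 61, 58], [88, 79, 72], [136, 122, 107], [83, 106, 162], [86, 139, 229], [118, 94, 72], [151, 117, 81], [150, 117, 82], [150, 117, 82], [150, 116, 83], [176, 138, 96], [204, 160, 109], [239, 201, 135], [250, 226, 154], [250, 227, 156], [250, 227, 157], [250, 226, 156], [243, 203, 139], [106, 96, 91], [115, 104, 98], [80, 108, 172], [98, 146, 230], [97, 146, 230], [97, 145, 229], [96, 145, 230], [106, 103, 117], [104, 97, 93]]
```

>>> carry_out:
  steps: "10 -3 4.9 0 -0.0015;10 0 0 5 0;10 0 0 9 0;10 0 0 10 0;10 0 0 10 0;10 0 0 8 0;10 0 0 5 0;10 0 0 0 0;10 0 0 0 0"

```text
clock: 13.37
eef_pos: [690.0, -217.2, 57.8]
eef_rot: [-3.141, -0.0, 1.766]
wrist_force: [0.3, 0.4, -1.8]
grip_width: 23.3
grasp_force: 58.9
```

Run:
```python
from d import *
delta(*FW(-62.5,-533),41,1.7663)
s=snap('wrist');h=cv2.cvtColor(s['color'],cv2.COLOR_RGB2HSV).astype(int)
m=(h[...,0]>100)&(h[...,0]<130)&(h[...,1]>130)&(h[...,2]>60);m[150:]=0
p=observe()['eef_pos']
for st,c,ct in blobs(m,8):
    print('blue',st.tolist(),c,[(F(ray(s,q,32))-F(p)).round(1).tolist() for q in((st[0]-.5,st[1]-.5),(st[0]+st[2]-.5,st[1]-.5),(st[0]-.5,st[1]+st[3]-.5),(st[0]+st[2]-.5,st[1]+st[3]-.5))])
```

```text
t 13.3667 pos [ 690.  -217.2   57.8] rot [-3.1414e+00 -2.0000e-04  1.7658e+00] turn -0.0005 then shift 0.4 0.1 16.8
 W [ 0.34  0.4  -1.77] fence [ -62.6 -533.4] grip 23.3 58.9
```

>>> carry_out:
  steps: "10 0 0 2 0;10 0 0 2 0;10 0 0 2 0;10 0 0 0 0"

```text
clock: 13.75
eef_pos: [689.8, -217.2, 51.5]
eef_rot: [-3.141, -0.0, 1.766]
wrist_force: [-0.7, -0.5, -0.8]
grip_width: 23.3
grasp_force: 58.9
```

>>> carry_out:
  steps: "10 0 0 3 0;10 0 0 3 0;10 0 0 3 0;10 0 0 1.8 0;10 0 0 0 0"

```text
clock: 14.17
eef_pos: [689.8, -217.2, 40.5]
eef_rot: [-3.141, -0.001, 1.766]
wrist_force: [0.1, 0.2, -1.3]
grip_width: 23.6
grasp_force: 58.9
```

>>> carry_out:
  steps: "10 1 0 0 0;10 1 0 0 0;10 1 0 0 0;10 1 0 0 0;10 1 0 0 0;10 0.5 0 0 0;10 0 0 0 0"

```text
clock: 14.75
eef_pos: [689.0, -211.7, 41.3]
eef_rot: [3.142, 0.0, 1.766]
wrist_force: [0.3, -0.4, -1.2]
grip_width: 23.3
grasp_force: 58.9
```

>>> carry_out:
  steps: "10 0 0.6 0 0;10 0 0.6 0 0;10 0 0.6 0 0;10 0 0 0 0"

```text
clock: 15.08
eef_pos: [690.8, -211.5, 41.2]
eef_rot: [3.142, -0.0, 1.766]
wrist_force: [-1.0, 0.8, -0.7]
grip_width: 23.5
grasp_force: 58.9
```

>>> carry_out:
  steps: "10 0 0.5 0 0;10 0 0.5 0 0;10 0 0 0 0"

```text
clock: 15.33
eef_pos: [691.8, -211.3, 41.2]
eef_rot: [3.142, -0.0, 1.766]
wrist_force: [0.5, -0.2, -1.7]
grip_width: 23.2
grasp_force: 58.9
```

>>> carry_out:
  steps: "10 0 0.4 0 0;10 0 0.3 0 0;10 0 0 0 0"

```text
clock: 15.58
eef_pos: [692.4, -211.2, 41.2]
eef_rot: [3.142, 0.0, 1.766]
wrist_force: [-0.2, -0.2, -0.1]
grip_width: 22.7
grasp_force: 58.9
```

>>> carry_out:
  steps: "10 0 0.3 0 0;10 0 0.2 0 0;10 0 0 0 0"

```text
clock: 15.83
eef_pos: [692.8, -211.1, 41.2]
eef_rot: [-3.141, -0.0, 1.766]
wrist_force: [-0.9, 0.1, -1.6]
grip_width: 23.2
grasp_force: 59.1
```

>>> carry_out:
  steps: "10 0 0.3 0 0;10 0 0.2 0 0;10 0 0 0 0;10 0 0 0 0"

```text
clock: 16.17
eef_pos: [693.1, -211.1, 41.1]
eef_rot: [-3.141, -0.0, 1.766]
wrist_force: [-3.3, 0.5, -0.2]
grip_width: 23.5
grasp_force: 59.7
```

>>> carry_out:
  steps: "10 0 0.3 0 0;10 0 0.2 0 0;10 0 0 0 0;10 0 0 0 0"

```text
clock: 16.5
eef_pos: [693.6, -211.0, 41.1]
eef_rot: [-3.141, -0.0, 1.766]
wrist_force: [-4.5, -1.4, -0.3]
grip_width: 23.2
grasp_force: 60.7
```

Run:
```python
from d import *
delta(*FW(-62.5,-533),41,1.7663)
print(observe()['moment'])
cv2.setNumThreads(1)
a=snap('scene');b=snap('side')
A=cv2.resize(a['color'][205:300,190:340],None,fx=4.2,fy=4.2,interpolation=2)
B=cv2.resize(b['color'][140:260,225:345],None,fx=1.66*2,fy=1.66*2,interpolation=2)
cv2.imwrite('pics/a9.png',A[...,::-1]);print(A.shape)
```

```text
t 16.5 pos [ 693.6 -211.    41.1] rot [-3.1408 -0.      1.7661] turn -0.0002 then shift -5.0 -4.7 0.1
 W [-4.46 -1.4  -0.34] fence [ -57.8 -528. ] grip 23.2 60.7
[-0.21099183  0.95926813  0.60605726]
(399, 630, 3)
```

>>> carry_out:
  steps: "10 0.5 -0.6 0 0;10 1 0 0 0;10 1 0 0 0;10 1 0 0 0;10 0 0 0 0"

```text
clock: 17.02
eef_pos: [692.6, -207.4, 41.1]
eef_rot: [-3.142, 0.0, 1.766]
wrist_force: [-2.5, -1.9, -0.9]
grip_width: 23.1
grasp_force: 59.9
```

>>> carry_out:
  steps: "10 1 0 0 0;10 1 0 0 0;10 1 0 0 0;10 0 0 0 0"

```text
clock: 17.35
eef_pos: [692.1, -204.9, 41.3]
eef_rot: [3.141, 0.001, 1.766]
wrist_force: [-3.3, -5.1, -0.4]
grip_width: 23.3
grasp_force: 60.1
```

>>> carry_out:
  steps: "10 1 0 0 0;10 1 0 0 0;10 1 0 0 0;10 1 0 0 0;10 1 0 0 0"

```text
clock: 17.77
eef_pos: [691.1, -200.2, 41.3]
eef_rot: [3.142, 0.001, 1.766]
wrist_force: [-4.2, -5.4, -1.0]
grip_width: 23.2
grasp_force: 60.1
```

>>> carry_out:
  steps: "10 2 -0.3 0 0;10 2 -0.3 0 0;10 2 0 0 0;10 2 0 0 0;10 2 0 0 0"

```text
clock: 18.18
eef_pos: [688.6, -189.8, 41.2]
eef_rot: [3.141, 0.0, 1.766]
wrist_force: [-0.9, -2.8, -1.3]
grip_width: 23.5
grasp_force: 59.3
```

>>> carry_out:
  steps: "10 2 0 0 0;10 2 0 0 0;10 2 0 0 0;10 2 0 0 0;10 2 0 0 0"

```text
clock: 18.6
eef_pos: [686.6, -179.9, 41.2]
eef_rot: [3.142, -0.0, 1.766]
wrist_force: [-1.9, -2.6, -1.2]
grip_width: 23.1
grasp_force: 59.2
```

```bash
cat > f.py <<'E'
from d import *
o=observe();w=o['wrist_force'][:2];print(o['clock'],'F pos',F(o['eef_pos']).round(2),'Ff',(w@ex).round(2),(w@ey).round(2),'Mz',o['moment'].round(2),'yaw',o['eef_rot'][2].round(4))
E
python3 f.py
```

```text
18.6 F pos [ -58.68 -496.18] Ff -2.37 -2.21 Mz [-0.6   0.28  0.28] yaw 1.7658
```

>>> carry_out:
  steps: "10 2.5 0 0 0;10 3 0 0 0;10 3 0 0 0;10 3 0 0 0;10 3 0 0 0;10 3 0 0 0;10 3 0 0 0;10 3 0 0 0"

```text
clock: 19.27
eef_pos: [682.0, -156.9, 41.2]
eef_rot: [-3.141, 0.0, 1.766]
wrist_force: [-2.2, -2.6, -2.8]
grip_width: 23.0
grasp_force: 59.2
```

```bash
python3 f.py
```

```text
19.2667 F pos [ -58.75 -472.64] Ff -2.7 -2.08 Mz [-0.58  0.25  0.2 ] yaw 1.7659
```

>>> carry_out:
  steps: "10 3 0 0 0;10 3 0 0 0;10 3 0 0 0;10 3 0 0 0;10 3 0 0 0;10 3 0 0 0;10 3 0 0 0;10 3 0 0 0;10 3 0 0 0;10 3 0 0 0"

```text
clock: 20.1
eef_pos: [676.1, -127.5, 41.2]
eef_rot: [-3.141, 0.0, 1.766]
wrist_force: [-2.4, -3.7, -1.4]
grip_width: 23.4
grasp_force: 59.5
```

```bash
python3 f.py
```

```text
20.1 F pos [ -58.76 -442.7 ] Ff -3.1 -3.2 Mz [-0.71  0.37  0.31] yaw 1.7658
```

>>> carry_out:
  steps: "10 3 -0.2 0 0;10 3 0 0 0;10 3 0 0 0;10 3 0 0 0;10 3 0 0 0;10 3 0 0 0;10 3 0 0 0;10 3 0 0 0;10 3 0 0 0;10 3 0 0 0"

```text
clock: 20.93
eef_pos: [670.1, -98.1, 41.2]
eef_rot: [-3.142, 0.0, 1.766]
wrist_force: [-1.2, -2.2, -2.4]
grip_width: 23.4
grasp_force: 59.4
```

```bash
python3 f.py
```

```text
20.9333 F pos [ -58.9  -412.65] Ff -1.65 -1.96 Mz [-0.64  0.32  0.28] yaw 1.7658
```

>>> carry_out:
  steps: "10 3 0.2 0 0;10 3 0 0 0;10 3 0 0 0;10 3 0 0 0;10 3 0 0 0;10 3 0 0 0;10 3 0 0 0;10 3 0 0 0;10 3 0 0 0;10 3 0 0 0"

```text
clock: 21.77
eef_pos: [664.5, -68.7, 41.2]
eef_rot: [-3.141, 0.0, 1.766]
wrist_force: [-3.1, -4.3, -1.1]
grip_width: 23.5
grasp_force: 59.8
```

```bash
python3 f.py
```

```text
21.7667 F pos [ -58.77 -382.73] Ff -3.86 -3.61 Mz [-0.89  0.56  0.44] yaw 1.7659
```

>>> carry_out:
  steps: "10 3 -0.2 0 0;10 3 -0.1 0 0;10 3 0 0 0;10 3 0 0 0;10 3 0 0 0;10 3 0 0 0;10 3 0 0 0;10 3 0 0 0"

```text
clock: 22.43
eef_pos: [659.6, -45.1, 41.2]
eef_rot: [-3.141, -0.0, 1.766]
wrist_force: [-2.1, -3.8, -2.1]
grip_width: 23.7
grasp_force: 59.6
```

```bash
python3 f.py
```

```text
22.4333 F pos [ -58.99 -358.64] Ff -2.83 -3.36 Mz [-0.78  0.46  0.34] yaw 1.7659
```

>>> carry_out:
  steps: "10 2 0 0 0;10 2 0 0 0;10 2 0 0 0;10 2 0 0 0;10 2 0 0 0;10 2 0 0 0;10 2 0 0 0;10 2 0 0 0;10 2 0 0 0;10 2 0 0 0"

```text
clock: 23.27
eef_pos: [655.7, -25.6, 41.2]
eef_rot: [-3.141, 0.0, 1.766]
wrist_force: [-2.5, -3.9, -1.7]
grip_width: 23.2
grasp_force: 59.8
```

>>> carry_out:
  steps: "10 2 0 0 0;10 2 0 0 0;10 2 0 0 0;10 2 0 0 0;10 2 0 0 0;10 2 0 0 0"

```text
clock: 23.77
eef_pos: [653.5, -14.2, 41.3]
eef_rot: [3.141, 0.001, 1.766]
wrist_force: [-3.2, -6.4, -0.1]
grip_width: 23.0
grasp_force: 60.0
```

```bash
python3 f.py
```

```text
23.7667 F pos [ -58.93 -327.14] Ff -4.38 -5.67 Mz [-1.2   0.52  0.45] yaw 1.7659
```

>>> carry_out:
  steps: "10 1.5 -0.2 0 0;10 1.5 -0.2 0 0;10 1.5 0 0 0;10 1.5 0 0 0;10 1.5 0 0 0;10 1.5 0 0 0"

```text
clock: 24.27
eef_pos: [651.5, -5.4, 41.3]
eef_rot: [3.141, 0.001, 1.766]
wrist_force: [-2.2, -4.9, -1.8]
grip_width: 23.6
grasp_force: 59.5
```

```bash
python3 f.py
```

```text
24.2667 F pos [ -59.2  -318.15] Ff -3.13 -4.41 Mz [-1.03  0.43  0.31] yaw 1.7656
```

>>> carry_out:
  steps: "10 2 0 0 0;10 2 0 0 0;10 2 0 0 0;10 2 0 0 0;10 2 0 0 0;10 2 0 0 0;10 2 0 0 0;10 2 0 0 0;10 2 0 0 0;10 2 0 0 0"

```text
clock: 25.1
eef_pos: [647.6, 14.2, 41.3]
eef_rot: [3.141, 0.001, 1.766]
wrist_force: [-1.9, -4.9, -1.7]
grip_width: 23.3
grasp_force: 59.6
```

```bash
python3 f.py
```

```text
25.1 F pos [ -59.23 -298.11] Ff -2.8 -4.44 Mz [-1.08  0.37  0.34] yaw 1.7657
```

>>> carry_out:
  steps: "10 2 0 0 0;10 2 0 0 0;10 2 0 0 0;10 2 0 0 0;10 2 0 0 0;10 2 0 0 0;10 1 0 0 0;10 1 0 0 0;10 1 0 0 0;10 1 0 0 0"

```text
clock: 25.93
eef_pos: [644.4, 29.9, 41.3]
eef_rot: [3.141, 0.001, 1.766]
wrist_force: [-2.2, -5.2, -1.3]
grip_width: 23.5
grasp_force: 59.7
```

```bash
python3 f.py
```

```text
25.9333 F pos [ -59.26 -282.15] Ff -3.12 -4.66 Mz [-1.06  0.39  0.4 ] yaw 1.7657
```

Nose now at about -22 mm. From here I creep in.

>>> carry_out:
  steps: "10 0.8 0 0 0;10 0.8 0 0 0;10 0.8 0 0 0;10 0.8 0 0 0;10 0.8 0 0 0"

```text
clock: 26.35
eef_pos: [643.6, 33.8, 41.3]
eef_rot: [3.141, 0.001, 1.766]
wrist_force: [-2.0, -5.8, -0.4]
grip_width: 22.8
grasp_force: 59.7
```

>>> carry_out:
  steps: "10 0.8 0 0 0;10 0.8 0 0 0;10 0.8 0 0 0;10 0.8 0 0 0"

```text
clock: 26.68
eef_pos: [643.0, 37.0, 41.3]
eef_rot: [3.141, 0.001, 1.766]
wrist_force: [-2.1, -5.1, -1.6]
grip_width: 23.6
grasp_force: 59.7
```

>>> carry_out:
  steps: "10 0.6 0 0 0;10 0.6 0 0 0;10 0.6 0 0 0"

```text
clock: 26.93
eef_pos: [642.7, 38.7, 41.3]
eef_rot: [3.141, 0.001, 1.766]
wrist_force: [-1.9, -5.3, -1.8]
grip_width: 23.3
grasp_force: 59.7
```

>>> carry_out:
  steps: "10 0.6 0 0 0;10 0.6 0 0 0;10 0.6 0 0 0"

```text
clock: 27.18
eef_pos: [642.3, 40.5, 41.3]
eef_rot: [3.141, 0.001, 1.766]
wrist_force: [-2.1, -5.9, -0.9]
grip_width: 23.6
grasp_force: 59.7
```

>>> carry_out:
  steps: "10 0.6 0 0 0;10 0.6 0 0 0;10 0.6 0 0 0"

```text
clock: 27.43
eef_pos: [642.0, 42.2, 41.3]
eef_rot: [3.141, 0.001, 1.766]
wrist_force: [-2.0, -6.9, -1.3]
grip_width: 23.1
grasp_force: 59.7
```

>>> carry_out:
  steps: "10 0.5 0 0 0;10 0.5 0 0 0;10 0.5 0 0 0"

```text
clock: 27.68
eef_pos: [641.7, 43.7, 41.3]
eef_rot: [3.141, 0.001, 1.766]
wrist_force: [-1.5, -7.0, -0.2]
grip_width: 23.3
grasp_force: 59.7
```

>>> carry_out:
  steps: "10 0.4 0 0 0;10 0 0 0 0"

```text
clock: 27.85
eef_pos: [641.6, 44.0, 41.3]
eef_rot: [3.141, 0.001, 1.766]
wrist_force: [-2.5, -6.6, -0.5]
grip_width: 23.3
grasp_force: 59.7
```

>>> carry_out:
  steps: "10 0.4 0 0 0;10 0 0 0 0"

```text
clock: 28.02
eef_pos: [641.6, 44.4, 41.3]
eef_rot: [3.141, 0.001, 1.766]
wrist_force: [-2.7, -5.9, -1.1]
grip_width: 23.4
grasp_force: 59.8
```

```bash
python3 f.py
```

```text
28.0167 F pos [ -59.28 -267.36] Ff -3.76 -5.25 Mz [-1.21  0.36  0.31] yaw 1.7657
```

>>> carry_out:
  steps: "10 0.4 0 0 0;10 0.4 0 0 0;10 0 0 0 0"

```text
clock: 28.27
eef_pos: [641.5, 45.0, 41.4]
eef_rot: [3.141, 0.001, 1.766]
wrist_force: [-2.2, -6.7, -1.1]
grip_width: 23.5
grasp_force: 59.9
```

>>> carry_out:
  steps: "10 0.4 0 0 0;10 0.4 0 0 0;10 0 0 0 0"

```text
clock: 28.52
eef_pos: [641.5, 45.2, 41.6]
eef_rot: [3.141, 0.002, 1.766]
wrist_force: [-2.0, -9.0, 0.1]
grip_width: 23.4
grasp_force: 60.1
```

```bash
python3 f.py
```

```text
28.5167 F pos [ -59.19 -266.51] Ff -3.71 -8.44 Mz [-1.64  0.4   0.48] yaw 1.7658
```

>>> carry_out:
  steps: "10 0.3 0 0 0;10 0 0 0 0"

```text
clock: 28.68
eef_pos: [641.5, 45.3, 41.6]
eef_rot: [3.141, 0.002, 1.766]
wrist_force: [-1.4, -10.7, -0.5]
grip_width: 23.3
grasp_force: 60.1
```

>>> carry_out:
  steps: "10 0.3 0 0 0;10 0 0 0 0;10 0 0 0 0;10 0 0 0 0"

```text
clock: 29.02
eef_pos: [641.5, 45.4, 41.7]
eef_rot: [3.141, 0.003, 1.766]
wrist_force: [-2.0, -11.3, -0.4]
grip_width: 23.7
grasp_force: 60.2
```

```bash
python3 f.py
```

```text
29.0167 F pos [ -59.15 -266.37] Ff -4.16 -10.74 Mz [-2.03  0.38  0.46] yaw 1.7657
```

>>> carry_out:
  steps: "10 -0.6 0 0 0;10 -0.4 -0.4 0 0;10 -0.2 -0.5 0 0;10 -0.2 -0.4 0 0;10 -0.2 -0.4 0 0;10 -0.2 -0.4 0 0;10 0 -0.3 0 0;10 0 0 0 0"

```text
clock: 29.68
eef_pos: [639.2, 44.7, 41.3]
eef_rot: [3.141, -0.0, 1.766]
wrist_force: [1.6, -3.4, -2.6]
grip_width: 23.4
grasp_force: 58.6
```

```bash
python3 f.py
```

```text
29.6833 F pos [ -61.49 -266.59] Ff 0.92 -3.61 Mz [-0.89 -0.42 -0.17] yaw 1.7655
```

>>> carry_out:
  steps: "10 -0.5 0 0 0;10 -0.5 0 0 0;10 -0.7 0 0 0;10 -1 0 0 0;10 0 0 0 0"

```text
clock: 30.1
eef_pos: [639.5, 42.1, 41.2]
eef_rot: [-3.141, -0.0, 1.766]
wrist_force: [0.3, -0.1, -1.8]
grip_width: 23.4
grasp_force: 59.0
```

```bash
python3 f.py
```

```text
30.1 F pos [ -61.78 -269.22] Ff 0.23 -0.18 Mz [-0.05  0.    0.03] yaw 1.7658
```

>>> carry_out:
  steps: "10 -3 0 0 0;10 -8 0 0 0;10 -10 0 0 0;10 -10 0 0 0;10 -8 0 0 0;10 -6 0 -4 0;10 0 -5 -14 0;10 0 -8 -20 0;10 0 -8 -24 0;10 0 -8 -26 0"

```text
clock: 30.93
eef_pos: [619.2, -8.3, 129.8]
eef_rot: [-3.14, -0.001, 1.765]
wrist_force: [0.6, -1.0, -1.0]
grip_width: 24.0
grasp_force: 58.9
```

>>> carry_out:
  steps: "10 0 -5 -28 0;10 0 -5 -28 0;10 5 0 -24 0;10 12 0 -14 0;10 18 0 0 0;10 20 0 0 0;10 20 0 0 0;10 18 0 0 0;10 12 0 0 0;10 0 0 0 0"

```text
clock: 31.77
eef_pos: [589.3, 94.9, 223.5]
eef_rot: [3.141, -0.0, 1.768]
wrist_force: [-0.4, 0.4, -1.6]
grip_width: 23.5
grasp_force: 59.0
```

```bash
python3 f.py
python3 - <<'E'
from d import *
s=snap('wrist')
# project expected features
T=[(0,-8),(0,-128),(-90,-128),(-90,-8)]
uv=proj(s,[[*FW(*q),34] for q in T]);print(uv.round(1))
big=s['color'].copy()
lo=np.clip(uv.min(0)-30,0,[639,399]).astype(int);hi=np.clip(uv.max(0)+30,1,[640,400]).astype(int);print(lo,hi)
c=big[lo[1]:hi[1],lo[0]:hi[0]];k=min(790/c.shape[1],590/c.shape[0]);print(k)
cv2.imwrite('pics/w10.png',cv2.resize(c,None,fx=k,fy=k,interpolation=2)[...,::-1])
E
```

```text
31.7667 F pos [-100.73 -207.64] Ff -0.28 0.46 Mz [-0.08  0.    0.06] yaw 1.7678
[[415.2 -10.4]
 [405.2 115.2]
 [324.3 115.2]
 [325.3 -10.4]]
[294   0] [445 145]
4.068965517241379
```

View pics/w10.png

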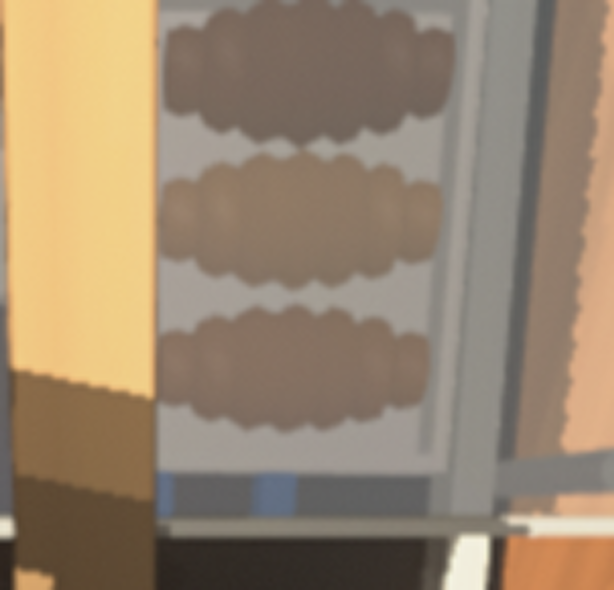

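The last view shows the tray's right wall lying along the fence over its visible length, with no gap. Its rear wall is at crop row 470, about -128 mm, so the nose is about 8 mm from the stop's face. Now I return the stick.

>>> carry_out:
  steps: "10 -12 -4 0 0;10 -20 -10 0 0;10 -28 -16 0 0.01;10 -30 -18 0 0.01;10 -30 -18 4 0.01;10 -28 -18 10 0.01;10 -24 -16 14 0.01;10 -16 -12 16 0;10 -8 -6 16 0;10 0 0 16 0"

```text
clock: 32.65
eef_pos: [506.2, -123.8, 146.7]
eef_rot: [-3.141, 0.001, 1.712]
wrist_force: [0.5, -0.3, -1.1]
grip_width: 23.3
grasp_force: 59.0
```

Run:
```python
from d import *
delta(506,-124.4,29.9,1.716)
```

```text
t 32.65 pos [ 506.2 -123.8  146.7] rot [-3.1415e+00  9.0000e-04  1.7116e+00] turn -0.0044 then shift -0.6 -0.3 116.8
 W [ 0.5  -0.34 -1.07] fence [-224.7 -406.1] grip 23.3 59.0
```

>>> carry_out:
  steps: "10 -0.6 -0.3 8 -0.004;10 0 0 16 0;10 0 0 18 0;10 0 0 18 0;10 0 0 16 0;10 0 0 14 0;10 0 0 10 0;10 0 0 6 0;10 0 0 4 0;10 0 0 2 0"

```text
clock: 33.48
eef_pos: [507.5, -121.0, 35.2]
eef_rot: [3.141, 0.0, 1.72]
wrist_force: [-0.4, 0.5, -1.9]
grip_width: 23.4
grasp_force: 59.0
```

>>> carry_out:
  steps: "10 0 0 1 0;10 0 0 1 0;10 0 0 1 0;10 0 0 0.8 0;10 0 0 0 0"

```text
clock: 33.9
eef_pos: [507.4, -120.6, 31.5]
eef_rot: [3.141, 0.0, 1.72]
wrist_force: [-0.3, 0.2, -1.1]
grip_width: 23.5
grasp_force: 59.0
```

>>> carry_out:
  steps: "10 0 0 0.6 0;10 0 0 0.6 0;10 0 0 0 0"

```text
clock: 34.15
eef_pos: [507.3, -120.6, 30.1]
eef_rot: [-3.142, -0.0, 1.72]
wrist_force: [1.0, 0.9, -1.4]
grip_width: 23.5
grasp_force: 59.0
```

>>> carry_out:
  steps: "10 0 0 0.4 0;10 0 0 0.3 0;10 0 0 0 0"

```text
clock: 34.4
eef_pos: [507.4, -120.6, 29.6]
eef_rot: [3.142, 0.0, 1.72]
wrist_force: [-0.6, 0.9, -0.1]
grip_width: 23.5
grasp_force: 59.2
```

>>> carry_out:
  steps: "26 0 0 0 0;28 0 0 0 0;32 0 0 0 0;40 0 0 0 0;60 0 0 0 0;85 0 0 0 0;85 0 0 0 0;85 0 0 0 0;85 0 0 0 0;85 0 0 0 0"

```text
clock: 35.23
eef_pos: [507.4, -120.6, 29.5]
eef_rot: [-3.142, 0.0, 1.72]
wrist_force: [0.2, 0.2, 0.6]
grip_width: 85.0
grasp_force: 0.0
```

>>> carry_out:
  steps: "85 0 0 -5 0;85 0 0 -10 0;85 0 0 -15 0;85 0 0 -20 0;85 0 0 -20 0;85 0 0 -20 0;85 0 0 -20 0;85 0 0 0 0;85 0 0 0 0"

```text
clock: 35.98
eef_pos: [507.8, -120.8, 140.9]
eef_rot: [3.139, 0.002, 1.72]
wrist_force: [-0.3, -1.2, -0.2]
grip_width: 85.1
grasp_force: 0.0
```

Run:
```python
from d import *
print(observe()['clock'],observe()['eef_pos'])
s=snap('wrist')
h=cv2.cvtColor(s['color'],cv2.COLOR_RGB2HSV).astype(int);m=((h[...,0]<7)|(h[...,0]>173))&(h[...,1]>150)&(h[...,2]>60);m[:,:260]=0;m[:,380:]=0
for st,c,ct in blobs(m,60):
    print(st.tolist(),[(z,ray(s,c,z)[:2].round(1).tolist()) for z in(22,66)],[ray(s,q,66)[:2].round(1).tolist() for q in cv2.boxPoints(cv2.minAreaRect(ct))])
```

```text
35.9833 [ 507.77759902 -120.79391644  140.94718135]
[303, 38, 21, 21, 310] [(22, [487.3, 8.2]), (66, [489.1, -2.0])] [[479.7, -3.3], [487.7, 6.3], [498.4, -0.8], [490.5, -10.5]]
[300, 177, 30, 65, 1701] [(22, [509.1, -128.1]), (66, [507.2, -115.3])] [[492.3, -92.5], [514.5, -89.2], [522.9, -141.7], [499.4, -145.2]]
```

```bash
python3 -c "
from rig import *
print(sign_off())"
```

```text
the job is handed in; nothing more can be done
None
```

I handed the job in at about 36 s of the 72 s allowed. The tray looked flush in the last view and was pressed onto the buffer with about 6 N (estimated), with the stick-to-tray force peaking near 11.5 N. The stick is back upright on its mat; the hand-in call returned no verdict.

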